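# Find the hidden catch and spring the drawer of the case

### The arm

A 6-joint arm with a two-finger parallel gripper is mounted at the origin on the work surface; the furniture and walls round the work are solid. World frame = base frame: x ahead of the robot, y to its left, z up, the work surface at z = 0. Lengths are in m, angles in degrees, forces in N, time in s.
With the tool pointing down it reaches from about 0.3 to 0.875 m from the base axis. Payload 4.2 kg.
Tool frame: the origin (TCP) lies between the finger pads; the fingertips stand 25 mm ahead of it and the grasp point (between the pads) lies 6 mm ahead of it; z points along the fingers, y is the line along which they close (so a half turn about z gives the same grasp; the last joint's range is limited). The gripper opens to 85 mm and grips with 20 to 120 N. Pads are 22 mm wide; open, the fingers measure 114 mm over their backs; the gripper's body (76 mm by 85 mm) begins 54 mm behind the grasp point. The pads swing forward as they close: fully open they stand 13 mm farther back than shut.
Start: joints at [71.562, 18.312, 89.639, -0, 72.044, -1.146], TCP at [0.171, 0.549, 0.256] pointing down, gripper open.
Joint ranges: [-177.97, 177.97], [-48.28, 115.42], [12.27, 149.76], [-77.06, 257.06], [2.81, 150.46], [-146.56, 146.56]. Speed limits (degrees/s): [147.25, 147.25, 180, 180, 180, 180].

### API

Orientations are given as a 3x3 rotation matrix whose columns are the frame's x, y, z axes.
In Python, from station import ctrl gives the robot as it stands. The module is installed in compiled form; this text tells all that it offers.
- The arm moves only by the tool step_arm, never from a script. Its argument "rows" is a list that holds one entry, the list of rows, each a list of 5 numbers: the opening, from 0 (shut) to 1 (fully open), then the shift along the tool's x, y, z in mm, then the turn about the tool's z in degrees. In form: [[[claw, tx, ty, tz, yaw], ...]]. A call has 1 to 12 rows; each row shifts and turns the commanded pose from where the row before left it, along the tool's axes as they then stand; what a row does not reach is not made up. A row lasts 1/10 s, in which the tool goes at most 50 mm and 8.59 degrees, less where a joint would pass 70% of its speed; a pose out of reach is approached as far as the arm can. A call is refused whole if a number of a shift passes 50 or a number of a turn 8.59, either way. A call with a gripper value outside its range is refused whole. The fingers move at their own pace and stop on an object; the grip force is fixed at half the most. Time passes only in rows, so rows that do not move let the fingers close. It gives the time, the measured TCP pose, the force, the opening and the grip force at its end, in the units of the state.
- ctrl.observe(): the state, without advancing time (a new reading comes with each control period).
- ctrl.read_camera(name): name is "side" or "top" or "wrist"; returns the picture (384x512x3 uint8, blue, green, red); there is no depth.
- ctrl.camera_params(name): a dict with "camera_matrix" (3x3 intrinsics, pixels), "R" (3x3) and "t" (3): a world point X has camera coordinates R X + t; the wrist camera has in their place "tool_from_camera" (4x4, takes a point from camera to tool coordinates, whose origin is the TCP and whose axes are the flange's). Camera axes: x right, y down, z forward; pixel columns grow to the right and rows downward; lengths in m; the calibration is good to about 2 mm. The wrist camera is an equidistant fisheye: a pixel r from the principal point sees the ray r / f radians off the axis. A picture is of the moment at which its call begins: read the wrist's pose just before it. camera_params takes no time and is no camera call.
- ctrl.close_job(): hands the job in; it is judged then, once.
The state is a dict: "time": time; "joint_positions": joint angles; "joint_velocities": joint speeds; "joint_efforts": joint torques, N m; "tcp_pos": TCP position; "tcp_rot": TCP orientation; "contact_force": force on the tool from outside, world axes, zero at the start; "wrist_torque": the same for the moment, N m; "opening": finger opening in m; "grasp_force": force on a finger pad.
Only numpy, scipy, OpenCV 4.12 (cv2) and the standard library are available. Lean on these libraries where they do the work, as an engineer would, in place of code of your own. Each camera call takes 0.05 s, during which the arm holds its last target. There are 200 camera calls.

### The job

One of the six flush square plates on top of the wooden case is a hidden spring catch; the other five are solid and look just the same. Feel over the plates with a fingertip to find the one that gives, press it fully in so that the drawer springs out of the front, then take your hand away and leave the drawer standing out. Do not pick up, push or knock aside any of the things lying about, including the nuts on the case.

Things in the scene. Friction and masses are not known exactly. Their poses are not given: they have to be found in the camera images.
- case: low wooden case fixed on the table, 180 (x) x 300 (y) x 72 mm high; origin at the centre of its underside; its handleless drawer faces its own -x, towards the robot. The flat top carries six dark square plates 50x50 mm, flush, 0.75 mm gap all round, alike to the eye, two rows of three: five solid, and one (place varies) the hidden catch. A plain strip at the +y end bears two nuts.
- plate_0 (a point): centre of the upper face of the flush plate in place 0, level with the panel; on the case at x = -38, y = 56 mm, 72 mm above the table. It may be a solid plate or the catch.
- plate_1 (a point): centre of the upper face of the flush plate in place 1, level with the panel; on the case at x = -38, y = -18 mm, 72 mm above the table. It may be a solid plate or the catch.
- plate_2 (a point): centre of the upper face of the flush plate in place 2, level with the panel; on the case at x = -38, y = -92 mm, 72 mm above the table. It may be a solid plate or the catch.
- plate_3 (a point): centre of the upper face of the flush plate in place 3, level with the panel; on the case at x = 38, y = 56 mm, 72 mm above the table. It may be a solid plate or the catch.
- plate_4 (a point): centre of the upper face of the flush plate in place 4, level with the panel; on the case at x = 38, y = -18 mm, 72 mm above the table. It may be a solid plate or the catch.
- plate_5 (a point): centre of the upper face of the flush plate in place 5, level with the panel; on the case at x = 38, y = -92 mm, 72 mm above the table. It may be a solid plate or the catch.
- catch_plate (a joint): how far the hidden catch plate is pushed in (m): 0 flush, 0.006 fully down; it does not tell which plate is the catch. Pressed near its middle it gives from about 2 N and is fully down at about 4 N; it frees the drawer at 0.004 to 0.005 and springs back flush when let go. The solid plates do not give.
- drawer (a joint): how far the drawer stands out of the front of the case (m): 0 to 0.001 latched shut, 0.06 fully sprung out. Once let go its spring pushes it out by itself within about 1 s (5 N falling to 3 N) and keeps it there.
- drawer_front (a point): middle of the outer face of the drawer front, 276 wide x 50 mm high, 34 mm above the table; it moves 60 mm along the case's -x when it springs out, keep that space free.
- nut_a: steel hex nut, 23x26x11 mm, standing on the plain end strip of the case top (bystander, to be left alone); origin at the centre of its underside
- nut_b: steel hex nut, 21x24x11 mm, on the same strip (bystander, to be left alone); origin at the centre of its underside
- pliers: combination pliers with red sleeves, 56x176x13 mm, flat on the table to the right of the case (bystander, to be left alone); origin at the centre of its underside
- push_block: plain wooden block, 140x60x30 mm, on the table to the right (bystander, to be left alone); origin at the centre of its underside
- offcut_a: wood offcut, 120x50x22 mm, on the table to the left (bystander, to be left alone); origin at the centre of its underside
- sanding_block: wooden block, 60x110x32 mm, on the table to the left (bystander, to be left alone); origin at the centre of its underside
- test_piece: square laminated wood piece, 60x60x40 mm, at the back left (bystander, to be left alone); origin at the centre of its underside
- spanner_17: steel combination spanner, 39x224x9 mm, at the back of the table (bystander, to be left alone); origin at the centre of its underside

How it is judged (in metres and radians):
On the way:
1. the hidden catch plate is pressed in (value of joint catch_plate above 0.004 m).
At the end, for the whole second after the job is handed in: the drawer stands out by more than 50 mm and is at rest, the catch plate has sprung back to within 2 mm of flush (value of joint drawer above 0.05 m and value of joint catch_plate below 0.002 m and velocity of joint drawer below 0.01 m/s); the robot touches nothing.
It fails at once if a nut on the case is moved or lifted by more than 15 mm (distance of any of nut_a, nut_b from where it was at the start of the episode above 0.015 m).
It fails at once if another thing on the table is moved or lifted by more than 15 mm (distance of any of pliers, push_block, offcut_a, sanding_block, test_piece, spanner_17 from where it was at the start of the episode above 0.015 m).
It also fails if it takes over 58 s, if anything falls off the work surface, if the arm or the gripper's body presses on something with over 40 N, if the wrist force passes 120 N, or if a joint passes its speed limit or range.

## Working session

There is one attempt and no reset: what is moved stays moved. The work goes in short steps, Python scripts to look and compute and a tool call to move; the robot and the scene stay as the last step left them, time stands still between calls to the robot, and variables do not carry over. Pictures are saved under pics/ and viewed, at most 10 in all, crops included, and the job is handed in when it is done.

Besides the shell and the picture viewer there is one more tool, called after "Request:" in YAML: its name, and indented under it one key for each argument. step_arm: Moves the arm, as the interface text tells. Its arguments: {"type":"object","properties":{"rows":{"type":"array","items":{"type":"array","items":{"type":"array","items":{"type":"number"}}}}},"required":["rows"]}

```bash
mkdir -p pics; python3 - <<'E'
from station import ctrl
import cv2,numpy as np
for n in("top","side"):
    im=ctrl.read_camera(n);cv2.imwrite(f"pics/{n}.png",im)
    p=ctrl.camera_params(n);R=np.array(p["R"]);print(n,np.round(p["camera_matrix"],1).tolist(),np.round(-R.T@np.array(p["t"]),3),np.round(R,3).tolist())
s=ctrl.observe();print(s)
E
```

```text
top [[429.7, 0.0, 260.6], [0.0, 429.7, 193.2], [0.0, 0.0, 1.0]] [ 0.4   -0.059  1.323] [[0.01, -1.0, 0.02], [-0.995, -0.011, -0.1], [0.1, -0.018, -0.995]]
side [[407.9, 0.0, 261.9], [0.0, 407.9, 190.7], [0.0, 0.0, 1.0]] [0.438 0.935 0.537] [[-0.993, -0.119, 0.007], [-0.058, 0.429, -0.901], [0.104, -0.895, -0.433]]
{'time': 0.1, 'joint_positions': array([ 7.15623188e+01,  1.83454359e+01,  8.96980354e+01,  1.41642967e-03,
        7.20452661e+01, -1.14493611e+00]), 'joint_velocities': array([-0.0164935 , -0.03192779, -0.21714868,  0.04382452, -0.05139076,
        0.09042078]), 'joint_efforts': array([ 2.24880241e-03, -4.16407728e+01, -2.34708095e+01,  6.98444933e-05,
        4.92116029e-03, -1.91147569e-05]), 'tcp_pos': array([0.17078238, 0.54864852, 0.25560116]), 'tcp_rot': array([[-9.54796161e-01,  2.97260875e-01, -5.12140546e-04],
       [ 2.97261311e-01,  9.54795044e-01, -1.46181940e-03],
       [ 5.44475403e-05, -1.54797913e-03, -9.99998800e-01]]), 'contact_force': array([0.59571049, 0.47651282, 0.46180782]), 'wrist_torque': array([-0.02912777, -0.04183804,  0.05743678]), 'grasp_force': 0.0, 'opening': 0.08543562385302489}
```

View pics/top.png

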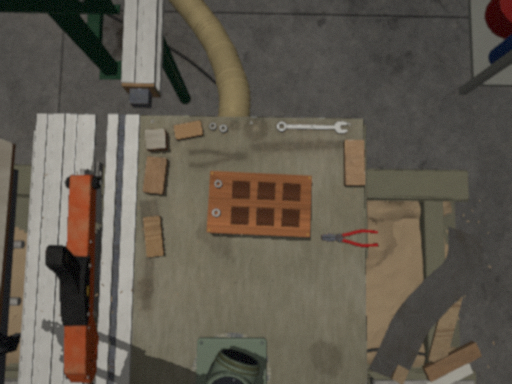

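View pics/side.png

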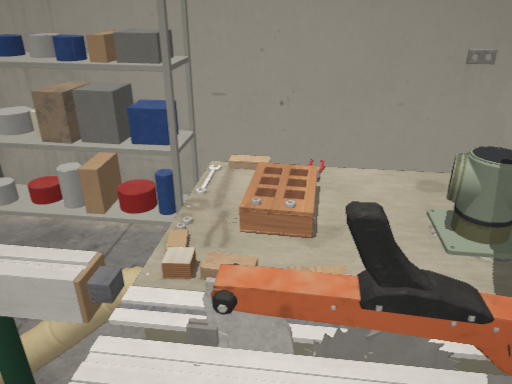

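The top view shows the case at columns 208–312, rows 171–238. The nuts are at about (219,183) and (216,212), with six dark plates to their right. Next I'll measure the plates and check the gripper's projection.

```bash
cat > h.py <<'E'
import numpy as np,cv2
from station import ctrl
def cam(n):
    p=ctrl.camera_params(n);return np.array(p["camera_matrix"]),np.array(p["R"]),np.array(p["t"])
def ray(n,uv,z):
    K,R,t=cam(n);c=-R.T@t;d=R.T@np.linalg.inv(K)@np.array([*uv,1.]);return c+d*(z-c[2])/d[2]
def proj(n,X):
    K,R,t=cam(n);q=K@(R@np.array(X)+t);return q[:2]/q[2]
E
python3 - <<'E'
from h import *
P=[]
for n in("top","side"):
    print(n,"tcp",proj(n,[.171,.549,.256]),"base",proj(n,[0,0,0]))
    im=cv2.imread(f"pics/{n}.png");hsv=cv2.cvtColor(im,cv2.COLOR_BGR2HSV)
    x0,x1,y0,y1=(205,315,168,240) if n=="top" else(240,322,160,206)
    g=im[y0:y1,x0:x1,2]
    m=cv2.inRange(g,0,108 if n=="top" else 115)
    k,l,st,ce=cv2.connectedComponentsWithStats(m)
    for s,c in zip(st[1:],ce[1:]):
        if 40<s[4]<700: 
            uv=c+[x0,y0];w=ray(n,uv,.072);print(n,s[:5],uv.round(1),w.round(4))
            if n=="top" and s[4]>200:P.append(w[:2])
big=np.hstack([cv2.resize(cv2.imread("pics/top.png")[165:245,200:320],None,fx=4,fy=4,interpolation=2),cv2.resize(cv2.imread("pics/side.png")[150:240,230:330],(300,320),interpolation=2)])
cv2.imwrite("pics/b.png",big)
E
```

```text
top tcp [ -3.21553761 330.19935566] base [230.80021568 371.64159092]
top [ 27  12  19  20 345] [240.6 189.2] [ 0.5368 -0.0234  0.072 ]
top [ 52  13  19  20 347] [266.  190.4] [ 0.5344 -0.0977  0.072 ]
top [ 77  14  19  20 347] [291.2 191.7] [ 0.5314 -0.1715  0.072 ]
top [  0  23 110  49 664] [260.8 232.6] [ 0.4111 -0.0838  0.072 ]
top [ 26  38  19  19 339] [239.6 214.8] [ 0.4619 -0.0216  0.072 ]
top [ 51  39  19  19 345] [264.7 215.9] [ 0.4595 -0.0945  0.072 ]
top [ 76  40  20  19 346] [290.2 216.9] [ 0.4575 -0.1688  0.072 ]
side tcp [549.0103529  286.09090354] base [478.13576919 233.58092613]
side [75 26  5 20 70] [317.  195.4] [ 0.4065 -0.0164  0.072 ]
side [44 31  9  7 45] [288.4 194. ] [ 0.48   -0.0147  0.072 ]
```

View pics/b.png

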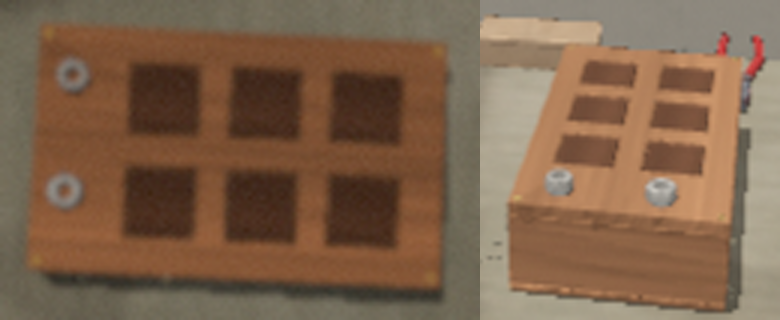

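Plates are found: the spacing of 74 and 76 mm matches. The orange object beside the arm's path needs its height checked before I swing across.

```bash
python3 - <<'E'
from h import *
def tri(a,b):
    A=[];
    for n,uv in(("top",a),("side",b)):
        K,R,t=cam(n);P=K@np.c_[R,t];A.append(P)
    X=cv2.triangulatePoints(A[0],A[1],np.array(a,float),np.array(b,float)).ravel();X=X[:3]/X[3]
    return X.round(3),proj("top",X).round(0),proj("side",X).round(0)
print("end",tri((82,178),(222,297)));print("knob",tri((60,250),(365,212)));print("orange end",tri((80,370),(512,345)))
s=ctrl.observe();print(s["tcp_pos"])
cv2.imwrite("pics/w.png",ctrl.read_camera("wrist"))
im=cv2.imread("pics/top.png")[100:384,0:200];cv2.imwrite("pics/c.png",np.hstack([cv2.resize(im,None,fx=2,fy=2),cv2.resize(cv2.imread("pics/w.png"),(400,300)).copy() if 0 else cv2.copyMakeBorder(cv2.resize(cv2.imread("pics/w.png"),(400,300)),0,268,0,0,0)]))
E
```

```text
end (array([0.561, 0.428, 0.098]), array([ 82., 178.]), array([222., 297.]))
knob (array([0.357, 0.409, 0.258]), array([ 60., 252.]), array([361., 212.]))
orange end (array([0.059, 0.414, 0.056]), array([ 84., 356.]), array([541., 339.]))
[0.17078238 0.54864852 0.25560116]
```

View pics/c.png

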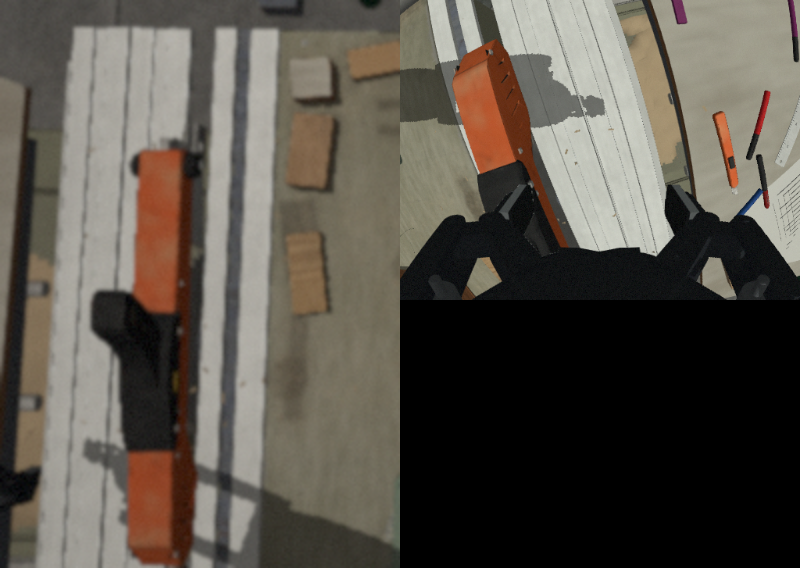

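The orange object is a saw on the left bench, about 0.26 m high at most, so I'll rise first and then swing.

Request:
step_arm:
  rows:
    - [[0,0,0,-50,0],[0,0,0,-50,0],[0,0,0,-50,0],[0,0,0,-50,0],[0,0,0,0,-7.8],[0,0,0,0,-7.8],[0,0,0,0,0]]

```text
time: 0.85
tcp_pos: [0.1709, 0.549, 0.4563]
tcp_rot: [[-1.0, 0.03, -0.0], [0.03, 1.0, -0.0], [0.0, -0.0, -1.0]]
contact_force: [-0.4, 0.6, 1.4]
opening: 0.0003
grasp_force: 0.0
```

Request:
step_arm:
  rows:
    - [[0,-26,-37,0,0],[0,-26,-37,0,0],[0,-26,-37,0,0],[0,-26,-37,0,0],[0,-26,-37,0,0],[0,-26,-37,0,0],[0,-26,-37,0,0],[0,-26,-37,0,0],[0,-26,-37,0,0],[0,-26,-37,0,0],[0,-26,-37,0,0],[0,0,0,0,0]]

```text
time: 2.05
tcp_pos: [0.4469, 0.1298, 0.4551]
tcp_rot: [[-0.999, 0.04, -0.001], [0.04, 0.999, -0.002], [0.001, -0.003, -1.0]]
contact_force: [-0.2, -0.1, 0.3]
opening: 0.0001
grasp_force: 0.0
```

Request:
step_arm:
  rows:
    - [[0,-5,-38,0,0],[0,-5,-38,0,0],[0,-5,-38,0,0],[0,-5,-37,0,0],[0,0,0,45,0],[0,0,0,45,0],[0,0,0,45,0],[0,0,0,45,0],[0,0,0,45,0],[0,0,0,45,0],[0,0,0,45,0],[0,0,0,0,0]]

```text
time: 3.25
tcp_pos: [0.4556, -0.0168, 0.1364]
tcp_rot: [[-0.999, 0.031, -0.014], [0.031, 1.0, 0.001], [0.014, 0.001, -1.0]]
contact_force: [-0.7, 0.3, -0.4]
opening: -0.0001
grasp_force: 0.0
```

Request:
step_arm:
  rows:
    - [[0,0,-2,15,0],[0,0,0,10,0],[0,0,0,0,0],[0,0,0,0,0]]

```text
time: 3.65
tcp_pos: [0.4609, -0.0196, 0.1174]
tcp_rot: [[-1.0, 0.03, 0.002], [0.03, 1.0, 0.0], [-0.002, 0.0, -1.0]]
contact_force: [-0.0, 0.1, 0.4]
opening: -0.0
grasp_force: 0.0
```

```bash
python3 - <<'E'
from h import *
im=ctrl.read_camera("side");s=ctrl.observe();print(s["tcp_pos"],s["contact_force"])
cv2.imwrite("pics/s2.png",cv2.resize(im[120:250,210:350],None,fx=4,fy=4,interpolation=2))
E
```

```text
[ 0.46101813 -0.01967076  0.1175074 ] [0.39228573 0.40346932 0.05534244]
```

View pics/s2.png

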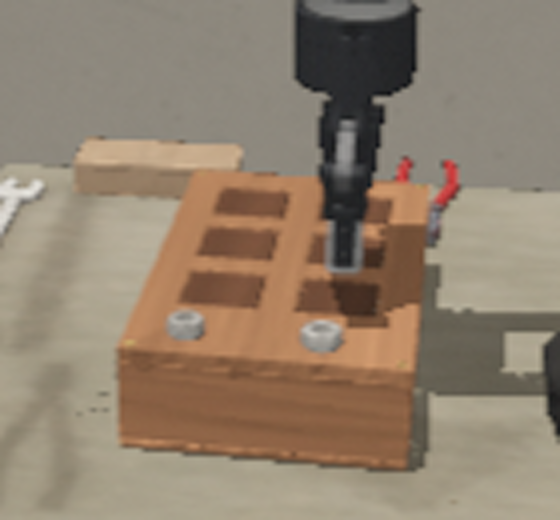

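The fingertips hang over plate 0 (crop ≈(345,265)), clear of the nuts. Feeling down now.

Request:
step_arm:
  rows:
    - [[0,0,-1,10,0],[0,0,0,8,0],[0,0,0,0,0],[0,0,0,1,0],[0,0,0,0,0]]

```text
time: 4.2
tcp_pos: [0.4601, -0.0208, 0.0972]
tcp_rot: [[-1.0, 0.03, -0.0], [0.03, 1.0, 0.0], [0.0, 0.0, -1.0]]
contact_force: [0.1, 0.6, -0.5]
opening: 0.0004
grasp_force: 0.0
```

Request:
step_arm:
  rows:
    - [[0,0,0,1,0],[0,0,0,0,0]]

```text
time: 4.4
tcp_pos: [0.4602, -0.0208, 0.0966]
tcp_rot: [[-1.0, 0.029, 0.0], [0.029, 1.0, 0.0], [-0.0, 0.0, -1.0]]
contact_force: [-0.9, -0.8, 3.9]
opening: -0.0
grasp_force: 1.9
```

Request:
step_arm:
  rows:
    - [[0,0,0,1,0],[0,0,0,0,0]]

```text
time: 4.6
tcp_pos: [0.4603, -0.0208, 0.0955]
tcp_rot: [[-1.0, 0.03, 0.0], [0.03, 1.0, 0.0], [-0.0, 0.0, -1.0]]
contact_force: [-0.3, 0.3, 4.9]
opening: 0.0004
grasp_force: 2.5
```

Request:
step_arm:
  rows:
    - [[0,0,0,1,0],[0,0,0,0,0]]

```text
time: 4.8
tcp_pos: [0.4602, -0.0208, 0.0945]
tcp_rot: [[-1.0, 0.029, 0.0], [0.029, 1.0, 0.0], [-0.0, 0.0, -1.0]]
contact_force: [-1.0, 0.5, 5.1]
opening: 0.0
grasp_force: 2.5
```

Request:
step_arm:
  rows:
    - [[0,0,0,1,0],[0,0,0,0,0]]

```text
time: 5.0
tcp_pos: [0.4602, -0.0208, 0.0936]
tcp_rot: [[-1.0, 0.029, 0.0], [0.029, 1.0, 0.0], [-0.0, 0.0, -1.0]]
contact_force: [-1.0, -0.0, 4.7]
opening: 0.0001
grasp_force: 2.5
```

Request:
step_arm:
  rows:
    - [[0,0,0,1,0],[0,0,0,0,0]]

```text
time: 5.2
tcp_pos: [0.4602, -0.0208, 0.0923]
tcp_rot: [[-1.0, 0.03, 0.0], [0.03, 1.0, 0.0], [-0.0, 0.0, -1.0]]
contact_force: [-1.3, -0.7, 2.5]
opening: -0.0003
grasp_force: 1.7
```

Request:
step_arm:
  rows:
    - [[0,0,0,1,0],[0,0,0,0,0]]

```text
time: 5.4
tcp_pos: [0.4603, -0.0207, 0.0912]
tcp_rot: [[-1.0, 0.03, 0.0], [0.03, 1.0, 0.0], [-0.0, 0.0, -1.0]]
contact_force: [-1.3, 0.2, 3.5]
opening: -0.0002
grasp_force: 1.8
```

```bash
python3 - <<'E'
from h import *
im=ctrl.read_camera("top");s=ctrl.observe();print(s["tcp_pos"],s["contact_force"],s["joint_positions"])
a=cv2.imread("pics/top.png");print(cv2.absdiff(a,im)[236:262,205:315].mean((1,2)).round(0))
E
```

```text
[ 0.46024009 -0.02075624  0.0912647 ] [-1.2935887   0.04365749  4.23073158] [-4.01503269e+00  1.85462930e+01  1.17312803e+02  5.57743551e-03
  4.41400291e+01 -9.23285414e+01]
[17. 18. 20. 26. 30. 29. 25. 21. 22. 23. 22. 22. 23. 22. 23. 24. 29. 34.
 37. 33. 26. 22. 21. 21. 21. 20.]
```

The plate gave about 5 mm and the force fell, as a latch letting go would do. I'll lift off and look.

Request:
step_arm:
  rows:
    - [[0,0,0,-5,0],[0,0,0,-15,0],[0,0,0,-40,0],[0,0,0,-40,0],[0,0,0,-40,0],[0,0,0,0,0],[0,0,0,0,0],[0,0,0,0,0],[0,0,0,0,0],[0,0,0,0,0]]

```text
time: 6.45
tcp_pos: [0.4597, -0.0207, 0.2301]
tcp_rot: [[-1.0, 0.03, -0.003], [0.03, 1.0, 0.0], [0.003, 0.0, -1.0]]
contact_force: [0.2, 0.7, -0.5]
opening: 0.0002
grasp_force: 0.0
```

```bash
python3 - <<'E'
from h import *
im=ctrl.read_camera("top");im2=ctrl.read_camera("side");s=ctrl.observe();print(s["tcp_pos"],s["contact_force"])
cv2.imwrite("pics/e.png",np.hstack([cv2.resize(im[150:270,190:330],(420,360)),cv2.resize(im2[140:260,230:350],(360,360))]))
E
```

```text
[ 0.4599559  -0.02073537  0.23053629] [-0.33778692 -0.22591428  0.13091861]
```

View pics/e.png

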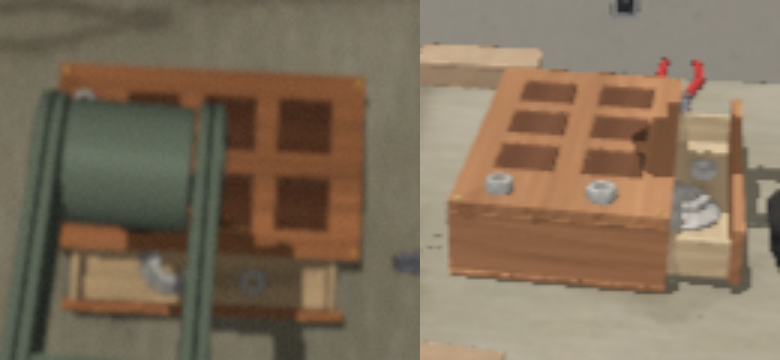

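The drawer stands out at the front (top crop row ≈305), the nuts are in place and the hand is clear. I'll let it settle, measure the extension and hand in.

Request:
step_arm:
  rows:
    - [[0,0,0,0,0],[0,0,0,0,0],[0,0,0,0,0],[0,0,0,0,0],[0,0,0,0,0],[0,0,0,0,0],[0,0,0,0,0],[0,0,0,0,0]]

```text
time: 7.35
tcp_pos: [0.4602, -0.0208, 0.2313]
tcp_rot: [[-1.0, 0.03, -0.0], [0.03, 1.0, 0.0], [0.0, 0.0, -1.0]]
contact_force: [-0.1, 0.0, -0.1]
opening: 0.0001
grasp_force: 0.0
```

```bash
python3 - <<'E'
from h import *
a=ray("top",(190+300/3,150+317/3),.059);print(a, "front edge shut x ~", .4595-.052)
E
```

```text
[ 0.34499164 -0.16977763  0.059     ] front edge shut x ~ 0.40750000000000003
```

The front has come out about 60 mm, so it's fully out.

```bash
python3 -c "
from station import ctrl
print(ctrl.close_job())"
```

```text
the job is handed in; nothing more can be done
None
```

Plate 0 was the hidden catch: I pressed it in, the drawer sprang out about 60 mm, the hand is clear above the case, the nuts look untouched in the last pictures, and the job is handed in (no verdict was returned).

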